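Prop open the lid of the bench-top sample cooler

ROBOT

A 6-joint arm with a two-finger parallel gripper is mounted at the origin on the work surface; the furniture and walls round the work are solid. World frame = base frame: x ahead of the robot, y to its left, z up, the work surface at z = 0. Lengths are in m, angles in degrees, forces in N, time in s.
With the tool pointing down it reaches from about 0.25 to 0.725 m from the base axis. Payload 9.7 kg.
Tool frame: the origin (TCP) lies midway between the tips of the shut fingers; the grasp point (between the pads) lies bot.hold_point_z behind it (bot.hold_point_z is the distance from the TCP to the grasp point, in m); z points along the fingers, y is the line along which they close (so a half turn about z gives the same grasp; the last joint's range is limited). The gripper opens to 85 mm and grips with 20 to 120 N. Pads are 22 mm wide; open, the fingers measure 114 mm over their backs; the gripper's body (76 mm by 85 mm) begins 54 mm behind the grasp point. The pads swing forward as they close: fully open they stand 13 mm farther back than shut.
Start: joints at [74.656, 4.979, 10.078, 95.1, 0, 90], TCP at [0.146, 0.53, 0.231] pointing down, gripper open.
Joint ranges: [-179.16, 179.16], [-48.56, 103.87], [-65.8, 70.77], [-126.05, 130.52], [-82.76, 87.17], [-180, 180]. Speed limits (degrees/s): [127.2, 127.2, 147.25, 180, 180, 180].

INTERFACE

Orientations are given as [roll, pitch, yaw] about the fixed x, y, z axes, in that order (R = Rz(yaw) Ry(pitch) Rx(roll)).
In Python, from workcell import bot, camera, camera_model, ticket gives the robot as it stands.
- The arm moves only by the tool send_rows, never from a script. Its argument "targets" is text: rows parted by semicolons, each of 5 numbers parted by spaces: the shift along the tool's x, y, z in mm, then the turn about the tool's z in degrees, then the closure in counts, from 0 (fully open) to 255 (shut). A call has 1 to 20 rows; each row is the pose to reach, as a shift and turn from the pose commanded when the call began, along the tool's axes at that moment; what a row does not reach only later rows make up. A row lasts 1/8 s, in which the tool goes at most 62.5 mm and 10.7 degrees, less where a joint would pass 70% of its speed; a pose out of reach is approached as far as the arm can. A call with a gripper value outside its range is refused whole. The fingers move at their own pace and stop on an object; "newtons" is the grip in N (left out, the last holds). Time passes only in rows, so rows that repeat a pose let the fingers close. It gives the time, the measured TCP pose, the force, the opening and the grip force at its end, in the units of the state.
- bot.get_obs(): the state, without advancing time (a new reading comes with each control period).
- camera(name): name is "scene" or "side" or "wrist"; returns the picture (480x640x3 uint8, blue, green, red); there is no depth.
- camera_model(name): a dict with "K" (3x3 intrinsics, pixels), "pose" (4x4, takes a point from camera to world coordinates); the wrist camera has in their place "T_tool_cam" (4x4, takes a point from camera to tool coordinates, whose origin is the TCP and whose axes are the flange's). Camera axes: x right, y down, z forward; pixel columns grow to the right and rows downward; lengths in m; the calibration is good to about 2 mm. A picture is of the moment at which its call begins: read the wrist's pose just before it. camera_model takes no time and is no camera call.
- ticket.job_done(): hands the job in; it is judged then, once.
The state is a dict: "time": time; "q": joint angles; "qd": joint speeds; "joint_efforts": joint torques, N m; "ee_pos": TCP position; "tcp_rot": TCP orientation; "wrist_force": force on the tool from outside, world axes, zero at the start; "torque": the same for the moment, N m; "opening": finger opening in m; "grasp_force": force on a finger pad.
Only numpy, scipy, OpenCV 4.12 (cv2) and the standard library are available. Lean on these libraries where they do the work, as an engineer would, in place of code of your own. Each camera call takes 0.05 s, during which the arm holds its last target. There are 200 camera calls.

TASK

Prop the sample cooler's lid open so that it can dry out: take the prop rod by its grip bar, push the lid up with the rod, and set the rod's foot on the ledge at the cooler's front, then feel along the ledge until the foot drops into the holding hole. Press only lightly on the ledge and stop as soon as the foot has caught; leave the foot fully down in the hole with the rod alone carrying the lid, and let go. Leave the other things on the bench where they are.

Things in the scene. Friction and masses are not known exactly. Their poses are not given: they have to be found in the camera images.
- cooler: white box-shaped bench-top sample cooler, fixed to the bench, 130 mm deep (x), 290 mm wide (y) and 127 mm high without its lid. Origin: centre of its underside on the bench. Its x axis points from the front (towards the robot) to the back, y to its left, z up. The front face is at x = -65 mm.
- front_frame: thin steel plate on the cooler's front that carries the ledge (an aluminium bar, 30 mm deep, 160 mm long in y, level top 85 mm above the bench). Origin: on the cooler's front face (cooler x = -65 mm), mid-width, at bench height; axes as the cooler's. The ledge does not move. Foot on ledge is slippery (friction 0.15). The rod must not press on it with more than 25 N.
- lid (a joint): angle of the white lid (290 mm wide, 24 mm thick, 0.22 to 0.39 kg) in rad: 0 shut, growing as its right side rises, at most 1.35. Hinge axis along the cooler's x at cooler y = +140, z = 140 mm (left side). It sinks shut by its weight, slowed by a damper (0.35 N m s/rad). With the foot in the hole it stands at about 0.64 to 0.76.
- prop_rod (a joint): angle of the steel prop rod on its pivot on the lid's front edge, rad, range 0 to 2.0; axis along the cooler's x. 0 is the rod folded along the lid, foot towards the lid's hinge (cooler +y); it grows as the foot swings down away from the lid. The pivot is stiff (0.1 N m): the rod stays where it is left. With the foot in the hole it is about 0.85 to 1.3.
- rod_pivot (a point): the rod's pivot on the lid: cooler x = -83 mm, 200 mm from the lid's hinge axis, at the hinge's height when the lid is shut. Because the rod starts almost folded along the lid, the first push at the grip bar takes up to about 15 N even when slow (40 mm/s); it gets light (2 to 4 N) as the rod swings out.
- rod_foot (a point): centre of the ball foot (10 mm across) at the rod's free end, 200 mm from the pivot. The foot always stays in the plane cooler x = -83 mm, the plane of the ledge's middle. It is 90 mm above the bench when it stands on the ledge and about 76 mm when it is down in the hole.
- grip_bar (a point): grasp point on the round grip bar, 12 mm thick, that stands out 100 mm from the rod towards the robot (cooler -x), parallel to both hinge axes, 165 mm from the pivot and 35 mm from the foot. This point is 70 mm out from the rod, 30 mm from the bar's free end, on its axis; the bar can turn between finger pads that close along the cooler's y. The point's axes turn with the rod.
- blue_cap_bottle: clear upright bottle with a wide blue cap, 47 mm across, 122 mm high, left of the cooler; origin centre of its underside. A bystander.
- timer: flat white bench timer, 62x66x19 mm, lying in front of the cooler; origin centre of its underside. A bystander.
- hex_key_0: steel hex key, 26x89x7 mm, lying in front on the left; origin centre of its underside. A bystander.
- label_box: small carton, 60x90x55 mm, right of the cooler; origin centre of its underside. A bystander.
- beaker: clear beaker, 56 mm across, 70 mm high, to the right; origin centre of its underside. A bystander.
- hole_zone (a point): middle of the stretch of the ledge's top in which the one holding hole lies: cooler x -83, y -50, z 85 mm. The ledge is clamped at a different place each time: hole and ledge are centred up to 30 mm to either side of this point along y, not reported; feel or look for it. Hole: in the ledge's middle, a slot 14 mm long in y, 12 mm in x, 14 mm deep, closed below.

How it is judged (in metres and radians):
On the way, in this order (a step that is already met when the one before it is completed fails the run):
1. the lid is lifted to more than 0.5 rad, with the rod's foot above the ledge (value of joint lid above 0.5 rad and z of rod_foot in the frame of front_frame above 0.086 m), for 0.1 s.
2. the rod's foot is down in the holding hole (z of rod_foot in the frame of front_frame between 0.07 and 0.08 m and y of rod_foot in the frame of front_frame between -0.088 and -0.012 m), for 0.2 s.
At the end, for the whole second after the job is handed in: The rod's foot is down in the holding hole (its centre 70 to 80 mm above the bench, within the stretch of the ledge where the hole can lie), the rod alone carries the lid (at least 0.5 N on the ledge), and the lid is at rest at 0.6 to 0.8 rad (all of step 2 and value of joint lid between 0.6 and 0.8 rad and contact force between prop_rod and front_frame above 0.5 N and velocity of joint lid between -0.05 and 0.05 rad/s); the robot touches nothing.
It fails at once if the rod presses on the ledge or its frame with more than 25 N (contact force between prop_rod and front_frame above 25 N).
It fails at once if the bottle, the timer, the hex key, the carton or the beaker is moved by more than 20 mm (distance of any of blue_cap_bottle, timer, hex_key_0, label_box, beaker from where it was at the start of the episode above 0.02 m).
It also fails if it takes over 48 s, if anything falls off the work surface, if the arm or the gripper's body presses on something with over 40 N, if the wrist force passes 120 N, or if a joint passes its speed limit or range.

## Working session

There is one attempt and no reset: what is moved stays moved. The work goes in short steps, Python scripts to look and compute and a tool call to move; the robot and the scene stay as the last step left them, time stands still between calls to the robot, and variables do not carry over. Pictures are saved under pics/ and viewed, at most 10 in all, crops included, and the job is handed in when it is done.

Besides the shell and the picture viewer there is one more tool, called after "Emit:" by a JSON object that holds its "method" and its "body". send_rows: Moves the arm, as the interface text tells. Its arguments: {"type":"object","properties":{"targets":{"type":"string"},"newtons":{"type":"number"}},"required":["targets"]}

```bash
mkdir -p pics
python3 - <<'E'
from workcell import bot,camera,camera_model
import cv2,numpy as np
o=bot.get_obs();print(o['ee_pos'],o['tcp_rot'],bot.hold_point_z,o['time'])
for n in("scene","side"):
    cv2.imwrite(f"pics/{n}0.png",camera(n));m=camera_model(n);print(n,np.round(m['K'],1).tolist(),np.round(m['pose'],3).tolist())
E
```

```text
[0.14546436 0.53017904 0.23056308] [-1.79922977e+02 -1.08227305e-03  1.64654676e+02] 0.0187 0.0
scene [[457.2, 0.0, 324.2], [0.0, 457.2, 239.2], [0.0, 0.0, 1.0]] [[0.902, -0.184, 0.389, 0.118], [-0.431, -0.398, 0.81, -0.867], [0.006, -0.899, -0.439, 0.594], [0.0, 0.0, 0.0, 1.0]]
side [[589.0, 0.0, 330.8], [0.0, 589.0, 244.2], [0.0, 0.0, 1.0]] [[-0.981, -0.126, 0.15, 0.309], [-0.195, 0.576, -0.794, 1.172], [0.014, -0.808, -0.589, 0.969], [0.0, 0.0, 0.0, 1.0]]
```

View pics/scene0.png

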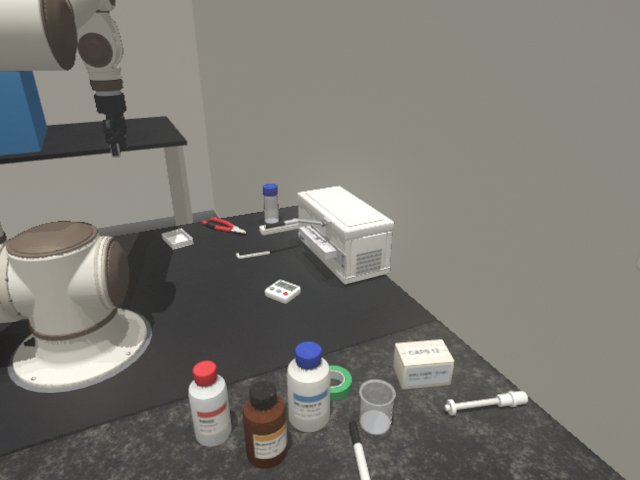

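View pics/side0.png

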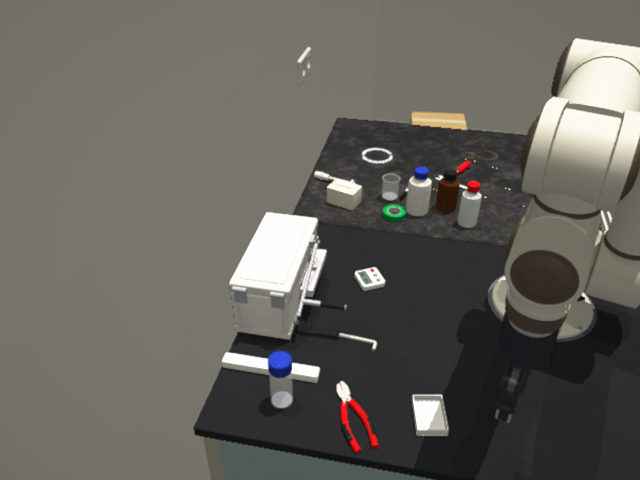

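The cooler shows at about (340,230) in the scene view and (278,275) in the side view. The grip bar end is near (345,306) in the side view. I'll enlarge both views.

Run:
```python
import cv2,numpy as np
a=cv2.imread('pics/scene0.png')[170:290,250:410];b=cv2.imread('pics/side0.png')[200:350,220:400]
a=cv2.resize(a,(400,300),interpolation=2) if 0 else cv2.resize(a,None,fx=2.5,fy=2.5,interpolation=2)
b=cv2.resize(b,None,fx=4,fy=4,interpolation=2)
c=np.zeros((600,800,3),np.uint8)
c=cv2.resize(cv2.imread('pics/scene0.png')[170:290,250:410],None,fx=5,fy=5,interpolation=2)
cv2.imwrite('pics/sc.png',c);cv2.imwrite('pics/si.png',b)
```

```text
(no output)
```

View pics/sc.png

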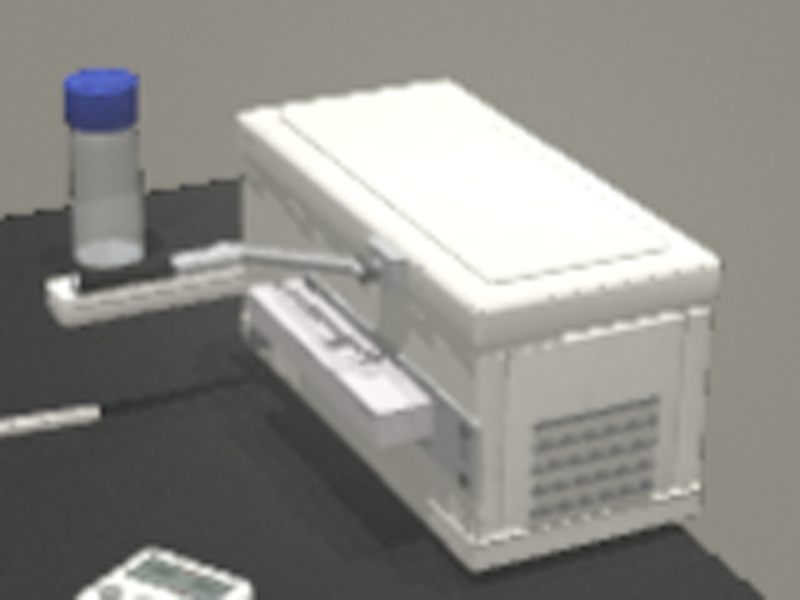

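View pics/si.png

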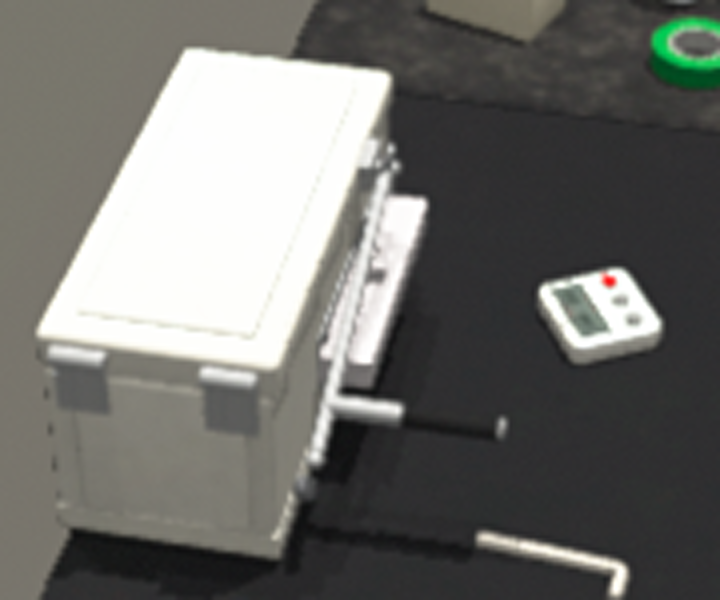

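```bash
cat > h.py <<'E'
from workcell import bot,camera,camera_model
import numpy as np,cv2
from scipy.optimize import least_squares
def proj(n,p):
    m=camera_model(n);p=np.atleast_2d(p);T=np.linalg.inv(m['pose']);c=p@T[:3,:3].T+T[:3,3];u=c@np.array(m['K']).T
    return u[:,:2]/u[:,2:]
def world(v,p):
    c,s=np.cos(v[2]),np.sin(v[2]);p=np.atleast_2d(p)/1e3
    return np.c_[v[0]+c*p[:,0]-s*p[:,1],v[1]+s*p[:,0]+c*p[:,1],p[:,2]]
def rod(th,ph):
    P=np.array([-83,140-200*np.cos(th),140+200*np.sin(th)]);d=np.array([0,np.cos(th+ph),-np.sin(th+ph)])
    return P,P+200*d,P+165*d+[-70,0,0],d   # pivot, foot, grip
E
python3 - <<'E'
from h import *
f,l=-65,145
sc=[((f,l,151),(298,193)),((-f,l,151),(340,186)),((-f,-l,151),(393.6,222.4)),((f,-l,151),(345.6,232)),((f,-l,0),(345,284))]
si=[((f,-l,151),(317.5,218)),((-f,-l,151),(266.2,212)),((-f,l,151),(230.5,283.7)),((f,l,151),(285.5,292)),((f,l,0),(290,338.7)),((-f,l,0),(235,330.5))]
def res(v):
    r=[]
    for n,L in(("scene",sc),("side",si)):
        r.append((proj(n,world(v,[a for a,_ in L]))-[b for _,b in L]).ravel())
    return np.concatenate(r)
s=least_squares(res,[.5,.1,0]);print(s.x,np.degrees(s.x[2]));print(np.round(res(s.x).reshape(-1,2),1).tolist())
v=s.x;np.save('v.npy',v)
for ph in(.1,.15,.2,.25,.3):
    P,F,G,d=rod(0,ph); b=G+[70,0,0];e=G-[30,0,0]
    W=world(v,[P,F,b,e]);print(ph,'scene crop',np.round((proj('scene',W)-[250,170])*5).astype(int).tolist(),'side crop',np.round((proj('side',W)-[220,200])*4).astype(int).tolist(),world(v,G).round(3))
# ledge corners candidates
for x,y in((-95,0),(-65,0),(-95,-130),(-65,-130)):
    W=world(v,[[x,y,85]]);print(x,y,(proj('scene',W)-[250,170])*5,(proj('side',W)-[220,200])*4)
E
```

```text
[ 0.63922459  0.10964122 -0.0039109 ] -0.22407795863029595
[[-0.1, -1.0], [-0.7, -0.4], [0.6, -0.0], [0.6, -0.1], [-0.5, 4.2], [-0.6, -0.7], [0.9, -0.9], [-1.7, -1.3], [1.7, -1.1], [-0.8, 2.8], [-0.5, 2.3]]
0.1 scene crop [[366, 269], [215, 170], [238, 186], [64, 215]] side crop [[386, 164], [306, 405], [321, 359], [500, 385]] [[0.487 0.214 0.124]]
0.15 scene crop [[366, 269], [216, 187], [239, 200], [65, 230]] side crop [[386, 164], [307, 417], [322, 369], [500, 395]] [[0.487 0.213 0.115]]
0.2 scene crop [[366, 269], [218, 205], [241, 215], [67, 245]] side crop [[386, 164], [308, 429], [323, 378], [500, 404]] [[0.487 0.212 0.107]]
0.25 scene crop [[366, 269], [220, 222], [242, 229], [69, 260]] side crop [[386, 164], [309, 439], [324, 387], [500, 413]] [[0.487 0.21  0.099]]
0.3 scene crop [[366, 269], [222, 239], [244, 244], [71, 275]] side crop [[386, 164], [311, 449], [325, 395], [500, 421]] [[0.487 0.208 0.091]]
-95 0 [[294.97251046 327.43088188]] [[383.92619605 299.52075649]]
-65 0 [[347.73523021 317.08901168]] [[334.77539381 292.65864201]]
-95 -130 [[405.65305657 435.81131445]] [[428.61831158 173.82092958]]
-65 -130 [[462.35910713 423.30957757]] [[382.69589863 167.81166371]]
```

The model fits the pictures to 1–2 px. The bar matches prop angle ≈ 0.33 at grip (0.487, 0.207, 0.087), and the ledge seems centred at cooler y ≈ -22. I'll hover above the bar next.

Emit:
{"method": "send_rows", "body": {"targets": "-60 -32 0 -3 0;-120 -64 0 -6 0;-180 -96 0 -9 0;-240 -128 0 -12 0;-300 -160 0 -15 0;-360 -192 0 -15 0;-415 -221 0 -15 0;-415 -221 0 -15 0;-415 -221 0 -15 0;-415 -221 0 -15 0"}}

```text
time: 1.35
ee_pos: [0.4869, 0.2077, 0.231]
tcp_rot: [-180.0, -0.0, 179.6]
wrist_force: [1.1, 0.4, -0.2]
opening: 0.0853
grasp_force: 0.0
```

Run:
```python
from h import *
o=bot.get_obs();print(o['time'],o['ee_pos'],o['tcp_rot'],o['opening'],np.round(o['q'],1))
m=camera_model('wrist');im=camera('wrist');cv2.imwrite('pics/w1.png',im);print(np.round(m['K'],1).tolist(),np.round(m['T_tool_cam'],4).tolist())
from scipy.spatial.transform import Rotation as R
T=np.eye(4);T[:3,:3]=R.from_euler('xyz',o['tcp_rot'],degrees=True).as_matrix();T[:3,3]=o['ee_pos'];T=T@m['T_tool_cam'];np.save('w1.npy',T)
v=np.load('v.npy');P,F,G,d=rod(0,.33)
W=world(v,[G,G+[70,0,0],G-[30,0,0],F,P,[-83,-22,85],[-95,0,85],[-65,0,85],[-95,-130,85]])
c=(W-T[:3,3])@T[:3,:3];u=c@np.array(m['K']).T;print(np.round(u[:,:2]/u[:,2:]).tolist(),W[0])
```

```text
1.35 [0.48685599 0.20767491 0.23100022] [-1.79995717e+02 -4.44793928e-02  1.79646433e+02] 0.08533491946080486 [23.1  2.2  7.1 95.   0.  23.4]
[[397.4, 0.0, 315.7], [0.0, 397.4, 247.1], [0.0, 0.0, 1.0]] [[-0.001, -0.9459, -0.3244, 0.0833], [1.0, -0.0013, 0.0007, -0.0007], [-0.0011, -0.3244, 0.9459, -0.1426], [0.0, 0.0, 0.0, 1.0]]
[[314.0, 228.0], [315.0, 311.0], [314.0, 188.0], [354.0, 305.0], [86.0, 349.0], [169.0, 311.0], [195.0, 297.0], [199.0, 330.0], [33.0, 298.0]] [0.48660158 0.20633583 0.0865329 ]
```

View pics/w1.png

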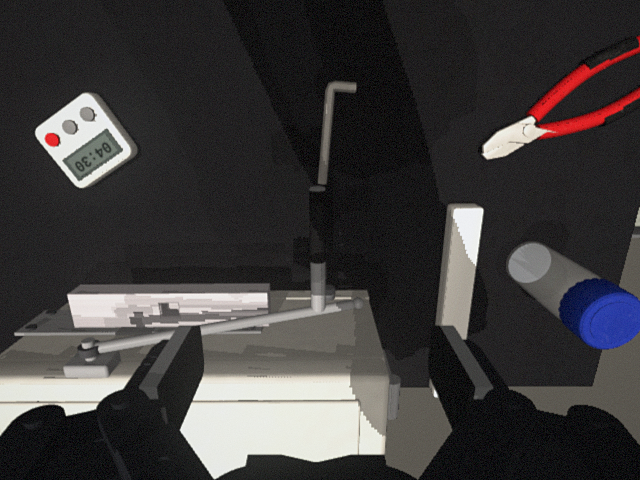

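The bar runs (317,188)–(318,310), within about 1 mm of the model. The ledge front edge spans columns 68–270, which puts its centre at cooler y ≈ -21. The dark hole patch near (167,309) agrees with that. I'll descend and grip.

Emit:
{"method": "send_rows", "body": {"targets": "0 0 50 0 0;0 0 100 0 0;0 0 130 0 0;0 0 150 0 0;0 0 163 0 0;0 0 163 0 0;0 0 163 0 255;0 0 163 0 255;0 0 163 0 255;0 0 163 0 255;0 0 163 0 255;0 0 163 0 255", "newtons": 40}}

```text
time: 2.9
ee_pos: [0.4874, 0.2083, 0.0682]
tcp_rot: [179.9, 0.0, 179.7]
wrist_force: [-0.2, 6.5, -2.6]
opening: 0.0108
grasp_force: 38.9
```

```bash
cat >> h.py <<'E'
def ik(y,z):  # foot (cooler mm) -> th, ph
    f=lambda q:(rod(*q)[1][1:]-[y,z])/100
    return least_squares(f,ik.q,bounds=([-.05,0],[1.35,2])).x
ik.q=[.6,.9]
E
python3 - <<'E'
from h import *
# candidate path: foot way-points -> grip
th0,ph0=0,.33;G0=rod(th0,ph0)[2]
ik.q=[.02,.34]
for y,z in((129,78),(120,84),(105,95),(85,105),(60,112),(30,112),(0,105),(-5,100),(-5,92),(-21,90),(-21,76)):
    q=ik(y,z);ik.q=q;G=rod(*q)[2];J=np.array([(rod(q[0]+1e-4,q[1])[2]-G),(rod(q[0],q[1]+1e-4)[2]-G)])[:,1:]/1e-4
    F=np.linalg.solve(J/1e3,[.45,.1]) # yz force to push both
    print((y,z),q.round(2),'dG yz',(G-G0)[1:].round(1),'F',F.round(1))
E
```

```text
(129, 78) [0.02 0.32] dG yz [-0.2  2.9] F [-7.3  1.9]
(120, 84) [0.19 0.3 ] dG yz [-6.9 14. ] F [-7.3  3.2]
(105, 95) [0.52 0.29] dG yz [-15.4  33.7] F [-6.2  5.5]
(85, 105) [0.84 0.33] dG yz [-24.8  50.7] F [-3.4  6.4]
(60, 112) [1.02 0.43] dG yz [-40.4  60.2] F [-1.3  5.4]
(30, 112) [1.03 0.58] dG yz [-64.8  60.4] F [-0.4  4.2]
(0, 105) [0.96 0.74] dG yz [-91.8  53.2] F [-0.2  3.3]
(-5, 100) [0.92 0.77] dG yz [-97.   48.2] F [-0.2  3.2]
(-5, 92) [0.86 0.78] dG yz [-98.6  40.4] F [-0.4  3.1]
(-21, 90) [0.83 0.87] dG yz [-112.4   38.2] F [-0.2  2.9]
(-21, 76) [0.74 0.9 ] dG yz [-114.7   24.4] F [-0.4  2.8]
```

Gripped (opening 10.8 mm). Next I push the lid up slowly along the computed arc.

Emit:
{"method": "send_rows", "body": {"targets": "0 -2 -3 0 255;0 -4 -7 0 255;0 -5.5 -10.5 0 255;0 -7 -14 0 255;0 -8.5 -18 0 255;0 -10 -22 0 255;0 -12 -26 0 255;0 -13.5 -30 0 255;0 -15 -34 0 255;0 -17 -37.5 0 255;0 -19 -41 0 255;0 -21.5 -44.5 0 255;0 -24 -48 0 255;0 -28 -50 0 255;0 -32 -52 0 255;0 -36 -54 0 255;0 -40 -55 0 255;0 -40 -55 0 255"}}

```text
time: 5.15
ee_pos: [0.4872, 0.1673, 0.123]
tcp_rot: [-180.0, 0.0, 179.6]
wrist_force: [4.0, 1.7, -6.5]
opening: 0.0105
grasp_force: 39.1
```

Run:
```python
from h import *
o=bot.get_obs();print(o['time'],o['ee_pos'],o['wrist_force'].round(1) if hasattr(o['wrist_force'],'round') else o['wrist_force'])
a=camera('scene')[130:290,250:410];b=camera('side')[170:330,220:380]
cv2.imwrite('pics/l1.png',np.hstack([cv2.resize(x,(400,400),interpolation=2) for x in(a,b)]))
```

```text
5.15 [0.48720801 0.16728148 0.12295998] [ 4.   1.7 -6.5]
```

View pics/l1.png

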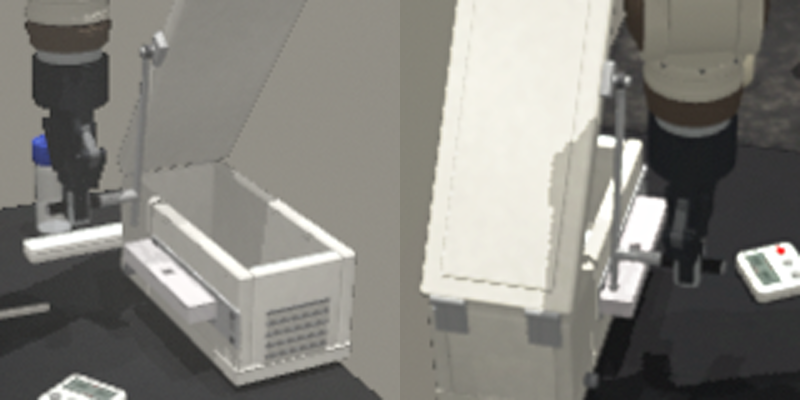

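The rod now stands above the ledge's left end with the lid at about 1.0 rad. The hole shows at crop (168,271), which gives cooler y ≈ -22. I'll move the foot to about y = -12 above the ledge.

Emit:
{"method": "send_rows", "body": {"targets": "0 -4.5 0 0 255;0 -9 0 0 255;0 -13.5 0 0 255;0 -18 0 0 255;0 -22.5 0 0 255;0 -27 0.5 0 255;0 -31.5 1 0 255;0 -36 2 0 255;0 -40.5 3 0 255;0 -45 4 0 255;0 -49.5 5 0 255;0 -54 6.5 0 255;0 -58.5 8 0 255;0 -62 9 0 255;0 -62 9 0 255", "newtons": 25}}

```text
time: 7.12
ee_pos: [0.4873, 0.1051, 0.1148]
tcp_rot: [-180.0, 0.1, 179.6]
wrist_force: [5.4, 0.4, -4.0]
opening: 0.0104
grasp_force: 37.7
```

Run:
```python
from h import *
o=bot.get_obs();print(o['time'],o['ee_pos'],o['wrist_force'].round(1),o['torque'].round(2))
v=np.load('v.npy')
for n,r in(('scene',(slice(190,270),slice(280,360))),('side',(slice(200,320),slice(260,340)))):
    im=camera(n);cv2.imwrite(f'pics/m_{n}.png',im)
a=cv2.imread('pics/m_scene.png')[200:260,280:340];b=cv2.imread('pics/m_side.png')[220:300,280:360]
cv2.imwrite('pics/m1.png',np.hstack([cv2.resize(x,(400,400),interpolation=2) for x in(a,b)]))
y,z=o['ee_pos'][1]-v[1]-.0006, o['ee_pos'][2]+.0187
f=lambda q:(rod(*q)[2][1:]-np.array([y,z])*1e3)/100
s=least_squares(f,[.9,.75]);print(s.x,rod(*s.x)[1])
```

```text
7.125 [0.48727141 0.10508154 0.11478232] [ 5.4  0.4 -4. ] [-0.12 -1.03  0.08]
[0.90343663 0.79728137] [-83.          -9.69415422  98.77729537]
```

View pics/m1.png

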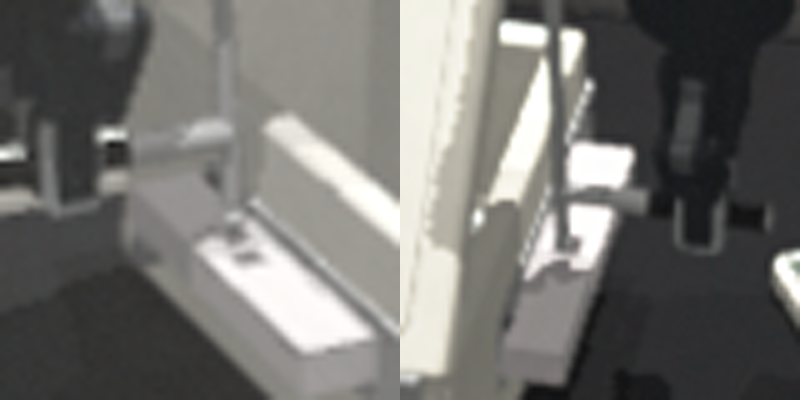

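The foot hangs just left of the hole. The hole is at crop (248,258), cooler y ≈ -23. I'll lower gently to feel the ledge.

Emit:
{"method": "send_rows", "body": {"targets": "0 0 1 0 255;0 0 2 0 255;0 0 3 0 255;0 0 4 0 255;0 0 5 0 255;0 0 5.5 0 255;0 0 6 0 255;0 0 6 0 255"}}

```text
time: 8.22
ee_pos: [0.4874, 0.1053, 0.1094]
tcp_rot: [180.0, 0.1, 179.6]
wrist_force: [4.8, -1.4, 5.2]
opening: 0.0104
grasp_force: 38.5
```

Emit:
{"method": "send_rows", "body": {"targets": "0 0 0.5 0 255;0 0 1 0 255;0 0 1 0 255"}}

```text
time: 8.6
ee_pos: [0.4874, 0.1053, 0.1091]
tcp_rot: [180.0, 0.2, 179.6]
wrist_force: [2.9, -2.0, 10.6]
opening: 0.0106
grasp_force: 39.1
```

Emit:
{"method": "send_rows", "body": {"targets": "0 0 0.5 0 255;0 0 1 0 255;0 0 1 0 255"}}

```text
time: 8.98
ee_pos: [0.4875, 0.1053, 0.1089]
tcp_rot: [180.0, 0.2, 179.6]
wrist_force: [0.8, -2.6, 17.3]
opening: 0.0106
grasp_force: 39.7
```

Contact came earlier than expected, so I'm easing off at once and starting to slide.

Emit:
{"method": "send_rows", "body": {"targets": "0 0 -1 0 255;0 0 -2 0 255;0 0 -2 0 255"}}

```text
time: 9.35
ee_pos: [0.4874, 0.1053, 0.1094]
tcp_rot: [-180.0, 0.1, 179.6]
wrist_force: [4.4, -1.6, 6.1]
opening: 0.0104
grasp_force: 38.6
```

Emit:
{"method": "send_rows", "body": {"targets": "0 -1 -0.3 0 255;0 -2 -0.3 0 255;0 -3 -0.3 0 255;0 -4 -0.3 0 255;0 -5 -0.3 0 255"}}

```text
time: 9.98
ee_pos: [0.4873, 0.1014, 0.1094]
tcp_rot: [179.9, 0.1, 179.7]
wrist_force: [5.5, 6.0, 2.8]
opening: 0.0102
grasp_force: 38.3
```

Emit:
{"method": "send_rows", "body": {"targets": "0 -1 0 0 255;0 -2 0 0 255;0 -3 0 0 255"}}

```text
time: 10.35
ee_pos: [0.4872, 0.0978, 0.1089]
tcp_rot: [180.0, 0.1, 179.7]
wrist_force: [7.7, 2.5, -1.7]
opening: 0.0106
grasp_force: 37.9
```

Emit:
{"method": "send_rows", "body": {"targets": "0 -0.5 0 0 255;0 -1 0 0 255;0 -1 0 0 255"}}

```text
time: 10.72
ee_pos: [0.4872, 0.0966, 0.1085]
tcp_rot: [180.0, 0.1, 179.7]
wrist_force: [7.0, 0.9, -2.6]
opening: 0.0104
grasp_force: 37.7
```

Emit:
{"method": "send_rows", "body": {"targets": "0 -0.5 0 0 255;0 -1 0 0 255;0 -1 0 0 255"}}

```text
time: 11.1
ee_pos: [0.4871, 0.0956, 0.1084]
tcp_rot: [180.0, 0.1, 179.7]
wrist_force: [7.8, 1.8, -3.3]
opening: 0.0106
grasp_force: 37.7
```

The ledge no longer carries load, so the foot is over the hole. I'll lower carefully.

Emit:
{"method": "send_rows", "body": {"targets": "0 0 0.5 0 255;0 0 1 0 255;0 0 1.5 0 255;0 0 1.5 0 255"}}

```text
time: 11.6
ee_pos: [0.4872, 0.0955, 0.107]
tcp_rot: [180.0, 0.1, 179.7]
wrist_force: [7.7, 1.5, -3.5]
opening: 0.0106
grasp_force: 37.8
```

Emit:
{"method": "send_rows", "body": {"targets": "0 -0.2 1 0 255;0 -0.3 2 0 255;0 -0.5 3 0 255;0 -0.7 4 0 255;0 -0.8 5 0 255;0 -0.8 5 0 255"}}

```text
time: 12.35
ee_pos: [0.4872, 0.0942, 0.1022]
tcp_rot: [-179.9, 0.1, 179.6]
wrist_force: [8.7, -2.1, -1.3]
opening: 0.0104
grasp_force: 37.9
```

Emit:
{"method": "send_rows", "body": {"targets": "0 -0.2 1 0 255;0 -0.3 2 0 255;0 -0.5 3 0 255;0 -0.5 3 0 255"}}

```text
time: 12.85
ee_pos: [0.4872, 0.0937, 0.0992]
tcp_rot: [-179.9, 0.1, 179.6]
wrist_force: [7.7, -3.4, -1.1]
opening: 0.0106
grasp_force: 37.9
```

Emit:
{"method": "send_rows", "body": {"targets": "0 -0.5 1 0 255;0 -0.9 2 0 255;0 -0.9 2 0 255"}}

```text
time: 13.22
ee_pos: [0.4872, 0.0932, 0.0971]
tcp_rot: [-180.0, 0.1, 179.6]
wrist_force: [8.0, -0.7, -2.2]
opening: 0.0105
grasp_force: 37.8
```

Emit:
{"method": "send_rows", "body": {"targets": "0 -0.2 0.5 0 255;0 -0.4 1 0 255;0 -0.4 1 0 255"}}

```text
time: 13.6
ee_pos: [0.4872, 0.0929, 0.0961]
tcp_rot: [180.0, 0.1, 179.6]
wrist_force: [7.3, -0.4, -2.5]
opening: 0.0103
grasp_force: 37.8
```

Emit:
{"method": "send_rows", "body": {"targets": "0 -0.1 0.5 0 255;0 -0.2 1 0 255;0 -0.2 1 0 255"}}

```text
time: 13.98
ee_pos: [0.4873, 0.0928, 0.0956]
tcp_rot: [180.0, 0.1, 179.7]
wrist_force: [5.9, 0.6, 1.9]
opening: 0.0105
grasp_force: 38.2
```

Emit:
{"method": "send_rows", "body": {"targets": "0 -0.1 0.5 0 255;0 -0.2 0.5 0 255"}}

```text
time: 14.22
ee_pos: [0.4873, 0.0927, 0.0955]
tcp_rot: [180.0, 0.1, 179.7]
wrist_force: [5.5, 1.1, 3.3]
opening: 0.0108
grasp_force: 38.4
```

The foot is at the bottom of the hole, about 14 mm below the ledge contact. I'll release.

Emit:
{"method": "send_rows", "body": {"targets": "0 0 0 0 215;0 0 0 0 190;0 0 0 0 150;0 0 0 0 80;0 0 0 0 0;0 0 0 0 0;0 0 0 0 0;0 0 -5 0 0;0 0 -15 0 0;0 0 -30 0 0;0 0 -50 0 0;0 0 -80 0 0;0 0 -110 0 0;0 0 -110 0 0"}}

```text
time: 15.98
ee_pos: [0.4876, 0.0927, 0.2079]
tcp_rot: [179.9, 0.3, 179.7]
wrist_force: [-0.5, 0.9, -0.9]
opening: 0.0852
grasp_force: 0.0
```

Run:
```python
from h import *
o=bot.get_obs();print(o['time'],o['ee_pos'],o['wrist_force'].round(1),o['opening'])
a=camera('scene')[130:290,250:410];b=camera('side')[170:330,220:380]
cv2.imwrite('pics/l2.png',np.hstack([cv2.resize(x,(400,400),interpolation=2) for x in(a,b)]))
v=np.load('v.npy');q=ik(-22,76);P,F,G,d=rod(*q);W=world(v,[P,F,G+[70,0,0]]);print(q,((proj('scene',W)-[250,130])*2.5).round(),((proj('side',W)-[220,170])*2.5).round())
```

```text
15.975 [0.48764896 0.0926784  0.20794318] [-0.5  0.9 -0.9] 0.08519690354491154
[0.74400563 0.90109736] [[160.  85.]
 [167. 278.]
 [166. 246.]] [[228.  87.]
 [233. 254.]
 [232. 227.]]
```

View pics/l2.png

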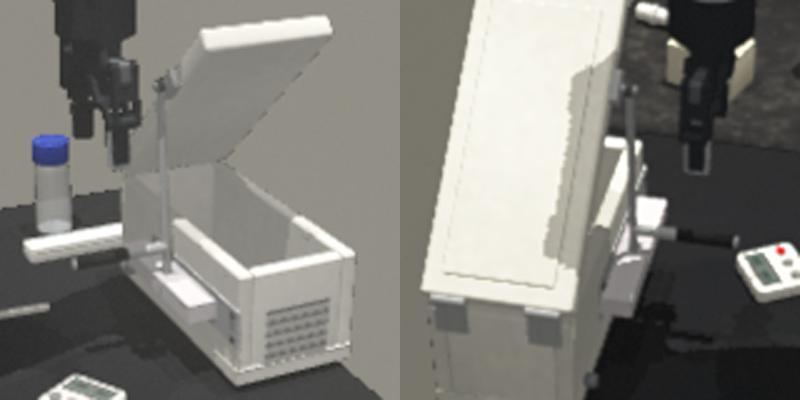

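The lid stands propped at about 0.74 rad. The rod pivot (163,85) and foot (167,270) match the in-hole prediction, and the gripper is clear. I'm handing in.

```bash
python3 -c "
from workcell import ticket
print(ticket.job_done())"
```

```text
the job is handed in; nothing more can be done
None
```

The lid is propped open at about 0.74 rad with the rod's foot down in the holding hole, the gripper is clear, and the job is handed in at about 16 s of the 48 s (no verdict came back); the ledge briefly took roughly 21 N during the first touch, under the 25 N limit.

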